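Change over the kit boxes: flip one lid open, the other shut

TASK

Change over to the next kit: push the shut lid of the wide box up by its lip and on past upright, so that it stays open by its own weight, and push the open lid of the small box back over so that it falls shut, in either order. Pick nothing up, and leave both boxes and all the other parts where they are.

Things in the scene. Friction and masses are not known exactly. Their poses are not given: they have to be found in the camera images.
- wide_box: The wide lidded kit box: plain sheet steel, 100 mm deep (its x) by 150 mm wide (its y), 60 mm high to the rim, walls 4 mm, loose on the table, 0.65 to 1.2 kg, its parts fixed inside. Origin: centre of the underside; z up. Its front (-x) faces the robot's right (world -y), give or take 0.35 rad; the hinge is on the other (+x) rim.
- wide_hinge (a point): Middle of the wide box's hinge axis, on its +x rim (the robot's left side) 60 mm above the table; axes as the box's. The hinge axis runs along y.
- wide_lip (a point): Middle of the free edge of the wide lid's lip, 125 mm from the hinge. Lid: flat steel plate 100 x 150 x 4 mm, 80 g, on the rim when shut. Amid its free edge a lip 60 mm wide, 4 mm thick, ending in an 8 mm round bead, juts 25 mm past the front wall, free air below (bead underside 58 mm above the table). Axes turn with the lid, -x from hinge to lip.
- wide_lid (a joint): Angle of the wide lid, rad: 0 shut, pi/2 upright, stop at 1.92 leaning back beyond the hinge. Swings freely, slight damping, no spring: let go below about 1.5 it falls shut, above about 1.6 it falls back on its stop and stays. Starts shut (0).
- small_box: The small lidded kit box: plain sheet steel, 100 mm deep (its x) by 90 mm wide (its y), 60 mm high to the rim, walls 4 mm, loose on the table, 0.65 to 1.2 kg, its parts fixed inside. Origin: centre of the underside; z up. Its front (-x) faces the robot's right (world -y), give or take 0.35 rad; the hinge is on the other (+x) rim.
- small_hinge (a point): Middle of the small box's hinge axis, on its +x rim (the robot's left side) 60 mm above the table; axes as the box's. The hinge axis runs along y.
- small_lip (a point): Middle of the free edge of the small lid's lip, 125 mm from the hinge. Lid: flat steel plate 100 x 90 x 4 mm, 80 g, on the rim when shut. Amid its free edge a lip 60 mm wide, 4 mm thick, ending in an 8 mm round bead, juts 25 mm past the front wall, free air below (bead underside 58 mm above the table). Axes turn with the lid, -x from hinge to lip.
- small_lid (a joint): Angle of the small lid, rad: 0 shut, pi/2 upright, stop at 1.92 leaning back beyond the hinge. Swings freely, slight damping, no spring: let go below about 1.5 it falls shut, above about 1.6 it falls back on its stop and stays. Starts open at its stop (about 1.92), free edge about 180 mm above the table and 45 mm beyond the hinge.
- sensor: Bystander: red plastic infrared distance sensor, 44 x 14 x 18 mm high, lying between the boxes. Origin: underside centre.
- battery_holder: Bystander: chrome battery holder with four cells, 62 x 60 x 17 mm high, lying nearest the robot, amid the boxes. Origin: underside centre.
- wheel_a: Bystander: rubber-tired wheel with yellow hub, 66 mm across, 28 mm high, lying flat beyond the boxes. Origin: underside centre.
- wheel_b: Bystander: the second such wheel, also lying beyond the boxes.
- gearbox: Bystander: matte black motor gearbox, about 68 x 23 x 23 mm high, lying to the right of the boxes. Origin: under the gear case.
- screwdriver: Bystander: screwdriver, 170 mm long, up to 30 mm high, lying to the left of the boxes.

How it is judged:
At the end, for the whole second after the job is handed in: The wide box's lid leans open at its stop (over 1.75 rad) and the small box's lid is shut (under 0.08 rad), both at rest; both boxes stand flat on the table within 30 mm of where they started, and every other part is within 30 mm of its start (value of joint wide_lid above 1.75 rad and value of joint small_lid below 0.08 rad and velocity of joint wide_lid between -0.1 and 0.1 rad/s and distance of each of wide_box, small_box, sensor, battery_holder, wheel_a, wheel_b, gearbox, screwdriver from where it was at the start of the episode below 0.03 m and height (world z) of each of wide_box, small_box below 0.008 m and angle between each of wide_box, small_box's own z axis and vertical below 0.05 rad and linear speed of each of wide_box, small_box below 0.02 m/s and velocity of joint small_lid between -0.1 and 0.1 rad/s); the robot touches nothing.
It fails at once if the wide box is shoved more than 30 mm (distance of wide_box from where it was at the start of the episode above 0.03 m).
It fails at once if the wide box is lifted or tipped (height (world z) of wide_box above 0.012 m or angle between wide_box's own z axis and vertical above 0.15 rad).
It fails at once if the small box is shoved more than 30 mm (distance of small_box from where it was at the start of the episode above 0.03 m).
It fails at once if the small box is lifted or tipped (height (world z) of small_box above 0.012 m or angle between small_box's own z axis and vertical above 0.15 rad).
It fails at once if one of the other parts is lifted, carried or pushed more than 30 mm (distance of any of sensor, battery_holder, wheel_a, wheel_b, gearbox, screwdriver from where it was at the start of the episode above 0.03 m).
It also fails if it takes over 56 s, if anything falls off the work surface, if the arm or the gripper's body presses on something with over 40 N, if the wrist force passes 120 N, or if a joint passes its speed limit or range.

ROBOT

A 7-joint arm with a two-finger parallel gripper is mounted at the origin on the work surface. World frame = base frame: x ahead of the robot, y to its left, z up, the work surface at z = 0. Lengths are in m, angles in rad, forces in N, time in s.
With the tool pointing down it reaches from about 0.425 to 0.95 m from the base axis. Payload 4.7 kg.
Tool frame: the origin (TCP) lies on the centre line of the jaws, within the pads' length; the fingertips stand 17 mm ahead of it and the grasp point (between the pads) lies 2 mm behind it; z points along the fingers, y is the line along which they close (so a half turn about z gives the same grasp; the last joint's range is limited). The gripper opens to 87 mm and grips with 3 to 60 N. Pads are 19 mm wide; open, the fingers measure 117 mm over their backs; the gripper's body (75 mm by 190 mm) begins 51 mm behind the grasp point.
Start: joints at [1.094, 0.469, -0.049, 1.532, 0.024, 1.141, -0.082], TCP at [0.292, -0.608, 0.24] pointing down, gripper open.
Joint ranges: [-2.59, 2.59], [-0.33, 1.99], [-1.39, 1.29], [0.1, 2.45], [-1.04, 4.18], [0.21, 1.99], [-2.66, 2.66]. Speed limits (rad/s): [2.57, 2.57, 3.14, 3.14, 3.14, 3.14, 3.14].

INTERFACE

Orientations are given as a rotation vector (axis times angle).
In Python, from bench import readout, snapshot, bot gives the robot as it stands.
- The arm moves only by the tool jog_arm, never from a script. Its argument "increments" is a list of rows, each a list of 3 entries, a list of its own where there are three numbers: the shift along the tool's x, y, z in units of 0.1 m (1.0 is 0.1 m), then the turn, a rotation vector about the tool's x, y, z in units of 45 degrees (1.0 is 45 degrees), then the closure, from -1 (fully open) to 1 (shut), so that 0 is half open. In form: [[[tx, ty, tz], [rx, ry, rz], gripper], ...]. A call has 1 to 5 rows; each row is the pose to reach, as a shift and turn from the pose commanded when the call began, along the tool's axes at that moment; what a row does not reach only later rows make up. A row lasts 1/8 s, in which the tool goes at most 62.5 mm and 10.7 degrees, less where a joint would pass 70% of its speed; a pose out of reach is approached as far as the arm can. A call with a number of a shift or a turn outside -1 to 1 is refused whole. A call with a gripper value outside its range is refused whole. The fingers move at their own pace and stop on an object; the grip force is fixed at half the most. Time passes only in rows, so rows that repeat a pose let the fingers close. It gives the time, the measured TCP pose, the force, the opening and the grip force at its end, in the units of the state.
- readout.get_obs(): the state, without advancing time (a new reading comes with each control period).
- snapshot(name): name is "scene" or "top" or "wrist"; returns a dict with "color" (480x640x3 uint8, blue, green, red), "depth" (480x640 float32, m along the optical axis (not along the pixel's ray), 0 where there is no reading), "fx", "fy", "cx", "cy" (pixels), "view" (4x4, takes a point from world to camera coordinates). Camera axes: x right, y down, z forward; pixel columns grow to the right and rows downward; lengths in m; the calibration is good to about 2 mm. A picture is of the moment at which its call begins.
- bot.job_done(): hands the job in; it is judged then, once.
The state is a dict: "time_s": time; "qpos": joint angles; "joint_vel": joint speeds; "tau": joint torques, N m; "eef_pos": TCP position; "tool_rot": TCP orientation; "contact_force": force on the tool from outside, world axes, zero at the start; "ft_torque": the same for the moment, N m; "finger_gap": finger opening in m; "finger_force": force on a finger pad.
Only numpy, scipy, OpenCV 4.12 (cv2) and the standard library are available. Lean on these libraries where they do the work, as an engineer would, in place of code of your own. Each camera call takes 0.05 s, during which the arm holds its last target. There are 200 camera calls.

## Working session

There is one attempt and no reset: what is moved stays moved. The work goes in short steps, Python scripts to look and compute and a tool call to move; the robot and the scene stay as the last step left them, time stands still between calls to the robot, and variables do not carry over. Pictures are saved under pics/ and viewed, at most 10 in all, crops included, and the job is handed in when it is done.

Besides the shell and the picture viewer there is one more tool, called after "Call:" in YAML: its name, and indented under it one key for each argument. jog_arm: Moves the arm, as the interface text tells. Shifts and turns lie within -1 to 1; 1 stands for 0.1 m of shift or 45 degrees of turn. Its arguments: {"type":"object","properties":{"increments":{"type":"array"}},"required":["increments"]}

```bash
mkdir -p pics; python3 - <<'E'
from bench import readout, snapshot, bot
import cv2,numpy as np
o=readout.get_obs();print(o['time_s'],o['eef_pos'],o['tool_rot'],o['finger_gap'])
for n in('top','scene'):
    s=snapshot(n);cv2.imwrite(f'pics/{n}.png',s['color']);np.savez(f'pics/{n}.npz',**s);print(n,s['fx'],s['cx'],s['cy'],np.round(s['view'],3).tolist())
E
```

```text
0.0 [ 0.29204562 -0.6079294   0.2384906 ] [-3.06133242e+00 -6.97217865e-01  7.87379059e-04] 0.08685327287914817
top 444.63650700731415 313.8438544126772 239.12426949318606 [[0.089, -0.996, -0.004, -0.048], [-0.971, -0.086, -0.224, 0.611], [0.223, 0.024, -0.975, 0.773], [0.0, 0.0, 0.0, 1.0]]
scene 481.2621550283563 311.75686459937776 239.7371565262256 [[-0.037, 0.999, -0.021, 0.033], [0.677, 0.01, -0.736, -0.366], [-0.735, -0.041, -0.676, 1.605], [0.0, 0.0, 0.0, 1.0]]
```

View pics/top.png

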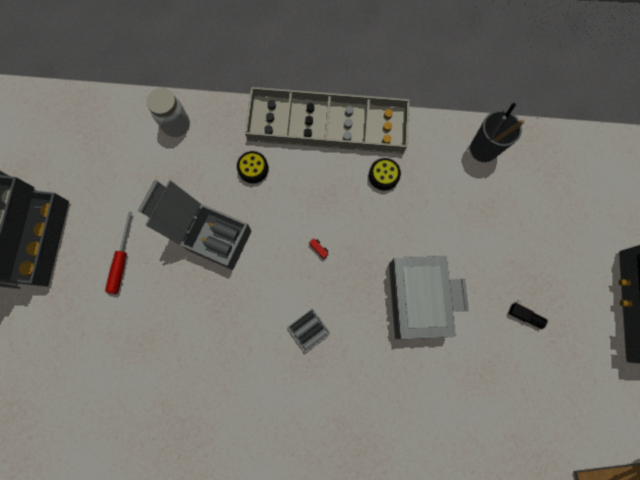

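View pics/scene.png

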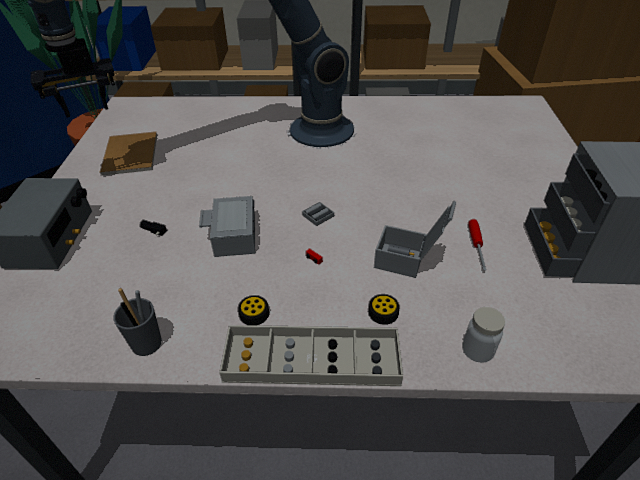

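The top view shows the wide box's lid at (425,298) with its lip at (459,294). The small box is at (217,235), with its open lid leaning to the left at (168,210). I'll measure both from depth.

```bash
cat > h.py <<'E'
import numpy as np,cv2
def cloud(s):
    v,u=np.mgrid[:480,:640];d=s['depth']
    c=np.stack([(u-s['cx'])/s['fx']*d,(v-s['cy'])/s['fy']*d,d],-1)
    V=s['view'];return (c-V[:3,3])@V[:3,:3]
E
python3 - <<'E'
from h import *
for n in('top','scene'):
    s=np.load(f'pics/{n}.npz');P=cloud(s);z=P[...,2]
    def sel(lo,hi,xr,yr):
        m=(s['depth']>0)&(z>lo)&(z<hi)&(P[...,0]>xr[0])&(P[...,0]<xr[1])&(P[...,1]>yr[0])&(P[...,1]<yr[1]);return P[m]
    t=sel(-.02,.01,(.4,.7),(-.1,.1));print(n,'table z',np.median(t[:,2]))
    W=sel(.05,.08,(.35,.75),(-.45,-.1));r=cv2.minAreaRect(W[:,:2].astype(np.float32));print('wide',len(W),np.median(W[:,2]),W.min(0),W.max(0),r)
    q=W.copy();print(' y slices',[(round(y,2),round(q[abs(q[:,1]-y)<.004][:,0].min(),3),round(q[abs(q[:,1]-y)<.004][:,0].max(),3),round(np.median(q[abs(q[:,1]-y)<.004][:,2]),3)) for y in np.arange(q[:,1].min()+.005,q[:,1].max(),.01) if (abs(q[:,1]-y)<.004).any()])
    S=sel(.05,.066,(.4,.8),(.08,.5));print('small rim',len(S),cv2.minAreaRect(S[:,:2].astype(np.float32)),S.min(0),S.max(0))
    L=sel(.08,.25,(.4,.8),(.08,.5))
    if len(L):
        print('lid',len(L),L.min(0),L.max(0));c=L.mean(0);print(c,np.linalg.svd(L-c,full_matrices=False)[2].round(3).tolist())
        print('top edge',L[L[:,2]>L[:,2].max()-.012].mean(0), 'lidrect',cv2.minAreaRect(L[:,:2].astype(np.float32)))
    for nm,xr,yr in(('sensor',(.5,.65),(-.08,.08)),('batt',(.35,.52),(-.08,.12))):
        b=sel(.008,.05,xr,yr);print(nm,b.min(0).round(3),b.max(0).round(3))
E
```

```text
top table z -0.001234322185257967
wide 5054 0.06297397417133971 [ 0.44493871 -0.2870228   0.051613  ] [ 0.60422223 -0.14523824  0.06841617] ((0.5258641242980957, -0.2182130515575409), (0.1502724587917328, 0.13387960195541382), 7.290068626403809)
 y slices [(np.float64(-0.28), np.float64(0.504), np.float64(0.563), np.float64(0.064)), (np.float64(-0.27), np.float64(0.503), np.float64(0.563), np.float64(0.062)), (np.float64(-0.26), np.float64(0.457), np.float64(0.562), np.float64(0.063)), (np.float64(-0.25), np.float64(0.456), np.float64(0.588), np.float64(0.063)), (np.float64(-0.24), np.float64(0.453), np.float64(0.604), np.float64(0.063)), (np.float64(-0.23), np.float64(0.452), np.float64(0.603), np.float64(0.063)), (np.float64(-0.22), np.float64(0.451), np.float64(0.6), np.float64(0.063)), (np.float64(-0.21), np.float64(0.451), np.float64(0.599), np.float64(0.063)), (np.float64(-0.2), np.float64(0.448), np.float64(0.599), np.float64(0.063)), (np.float64(-0.19), np.float64(0.447), np.float64(0.598), np.float64(0.063)), (np.float64(-0.18), np.float64(0.446), np.float64(0.597), np.float
[... 2155 characters left out ...]
t64(-0.16), np.float64(0.505), np.float64(0.596), np.float64(0.064))]
small rim 522 ((0.6097602248191833, 0.1975000500679016), (0.10404980927705765, 0.09574644267559052), 72.3136215209961) [0.55090498 0.13472237 0.05000533] [0.66846814 0.25824355 0.06584195]
lid 501 [0.5873694  0.23723616 0.0800715 ] [0.67916415 0.29766431 0.18370807]
[0.640234   0.26710063 0.13509399] [[0.022, 0.359, 0.933], [-0.959, 0.271, -0.082], [-0.282, -0.893, 0.35]]
top edge [0.64249855 0.28441646 0.18042608] lidrect ((0.6354889869689941, 0.2687419056892395), (0.04170830175280571, 0.09157886356115341), 71.53547668457031)
sensor [ 0.592 -0.027  0.009] [0.631 0.014 0.022]
batt [ 0.401 -0.042  0.008] [0.488 0.039 0.021]
```

```bash
cat >> h.py <<'E'
from scipy.spatial.transform import Rotation as Ro
H=np.array([.520,-.163,.06]);u=np.array([-.13,.9915,0]);Y=np.array([.9915,.13,0])
zt=(u+[0,0,-1])/2**.5;RW=np.c_[np.cross(Y,zt),Y,zt]
def wide(s,h): # tcp for tip inner-upper corner at s in front of hinge, h above it
    return H-u*s+[0,0,h]-RW@[.0095,0,.017]
def inc(p0,R0,p,R): # jog row in tool units
    return (R0.T@(np.asarray(p)-p0)/.1).round(3).tolist(),(Ro.from_matrix(R0.T@R).as_rotvec()/(np.pi/4)).round(3).tolist()
E
python3 - <<'E'
from h import *
from bench import readout
o=readout.get_obs();p0=o['eef_pos'];R0=Ro.from_rotvec(o['tool_rot']).as_matrix()
for f in(.5,1):
    R=R0@Ro.from_rotvec(f*Ro.from_matrix(R0.T@RW).as_rotvec()).as_matrix()
    print(inc(p0,R0,p0+f*(wide(.2,.14)-p0),R))
print(wide(.2,.14),Ro.from_matrix(RW).as_rotvec())
E
```

```text
([1.649, -0.473, 0.167], [0.311, 0.431, -0.755])
([3.299, -0.945, 0.334], [0.623, 0.862, -1.509])
[ 0.54843598 -0.37987905  0.20530349] [-1.62751046 -1.8548303  -0.67413029]
```

Call:
jog_arm:
  increments:
    - [[0.5, -0.15, -0.1], [0.1, 0.15, -0.25], 1]
    - [[1, -0.3, -0.2], [0.2, 0.3, -0.5], 1]
    - [[1, -0.3, -0.2], [0.3, 0.43, -0.75], 1]
    - [[1, -0.3, -0.2], [0.31, 0.43, -0.75], 1]

```text
time_s: 0.6
eef_pos: [0.3694, -0.5379, 0.2596]
tool_rot: [-2.428, -1.407, -0.388]
contact_force: [-0.0, -1.1, -0.3]
finger_gap: 0.0548
finger_force: 0.0
```

```bash
cat > w.py <<'E'
import sys
from h import *
from bench import readout
o=readout.get_obs();p0=o['eef_pos'];R0=Ro.from_rotvec(o['tool_rot']).as_matrix()
print(o['time_s'],p0.round(4),o['contact_force'].round(1),o['qpos'].round(2))
for a in sys.argv[1:]:
    s,h=map(float,a.split(','));print(a,inc(p0,R0,wide(s,h),RW))
E
python3 w.py .2,.14
```

```text
0.6 [ 0.3694 -0.5379  0.2596] [-0.  -1.1 -0.3] [ 1.19  0.6  -0.27  1.35 -0.15  1.5   0.46]
.2,.14 ([1.904, 0.888, 1.259], [0.312, 0.431, -0.752])
```

Call:
jog_arm:
  increments:
    - [[0.4, 0.2, 0.25], [0.1, 0.13, -0.22], 1]
    - [[0.7, 0.4, 0.5], [0.2, 0.26, -0.45], 1]
    - [[1, 0.5, 0.7], [0.31, 0.43, -0.75], 1]
    - [[1, 0.5, 0.7], [0.31, 0.43, -0.75], 1]
    - [[1, 0.5, 0.7], [0.31, 0.43, -0.75], 1]

```text
time_s: 1.23
eef_pos: [0.4673, -0.4556, 0.224]
tool_rot: [-1.637, -1.847, -0.673]
contact_force: [0.0, 0.1, -0.9]
finger_gap: 0.0054
finger_force: 0.0
```

```bash
python3 w.py .2,.14 .17,.0 .17,-.018
```

```text
1.225 [ 0.4673 -0.4556  0.224 ] [ 0.   0.1 -0.9] [ 1.11  0.85 -0.45  1.16 -0.17  1.79  0.83]
.2,.14 ([0.332, 0.899, 0.591], [0.004, 0.001, -0.011])
.17,.0 ([-0.445, 0.901, 1.794], [0.004, 0.001, -0.011])
.17,-.018 ([-0.572, 0.902, 1.921], [0.004, 0.001, -0.011])
```

Call:
jog_arm:
  increments:
    - [[0.15, 0.45, 0.3], [0, 0, 0], 1]
    - [[0.33, 0.9, 0.59], [0, 0, -0.01], 1]
    - [[0.33, 0.9, 0.59], [0, 0, -0.01], 1]
    - [[0.33, 0.9, 0.59], [0, 0, -0.01], 1]

```text
time_s: 1.72
eef_pos: [0.5478, -0.381, 0.2085]
tool_rot: [-1.635, -1.858, -0.674]
contact_force: [0.5, -0.3, 0.4]
finger_gap: 0.0006
finger_force: 0.0
```

```bash
python3 w.py .18,.07 .16,-.018 .113,-.018; python3 - <<'E'
from bench import snapshot
import cv2
s=snapshot('wrist');cv2.imwrite('pics/w1.png',s['color'])
E
```

```text
1.725 [ 0.5478 -0.381   0.2085] [ 0.5 -0.3  0.4] [ 0.99  0.85 -0.48  1.19 -0.22  1.69  0.73]
.18,.07 ([-0.365, 0.005, 0.668], [0.006, 0.008, -0.001])
.16,-.018 ([-0.841, 0.002, 1.435], [0.006, 0.008, -0.001])
.113,-.018 ([-0.507, 0.0, 1.765], [0.006, 0.008, -0.001])
```

View pics/w1.png

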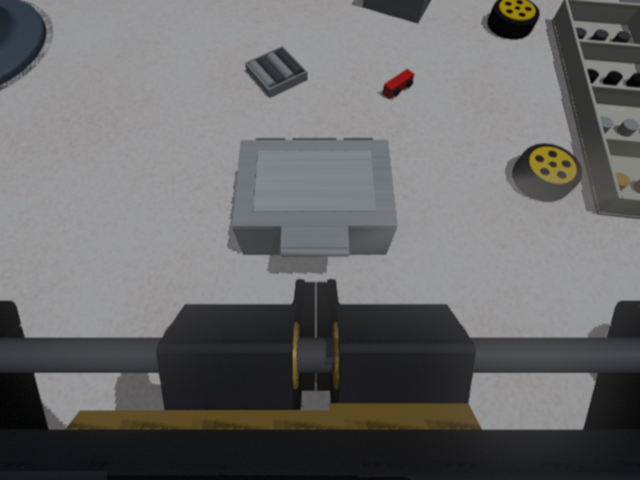

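The wrist view shows the closed fingers at (316,300), lined up with the lip at (315,245) and square to the box. Next I go down outside the lip.

Call:
jog_arm:
  increments:
    - [[-0.2, 0, 0.33], [0, 0, 0], 1]
    - [[-0.37, 0, 0.67], [0, 0, 0], 1]
    - [[-0.6, 0, 1.0], [0, 0, 0], 1]
    - [[-0.6, 0, 1.0], [0, 0, 0], 1]

```text
time_s: 2.28
eef_pos: [0.5425, -0.3531, 0.0921]
tool_rot: [-1.632, -1.851, -0.674]
contact_force: [0.3, 0.3, 0.5]
finger_gap: 0.0001
finger_force: 0.0
```

```bash
python3 w.py .16,-.018 .113,-.018 .113,0
```

```text
2.275 [ 0.5425 -0.3531  0.0921] [0.3 0.3 0.5] [ 0.99  0.94 -0.47  1.32 -0.19  1.5   0.78]
.16,-.018 ([-0.227, 0.024, 0.407], [0.002, 0.0, -0.005])
.113,-.018 ([0.105, 0.023, 0.739], [0.002, 0.0, -0.005])
.113,0 ([0.233, 0.022, 0.612], [0.002, 0.0, -0.005])
```

Call:
jog_arm:
  increments:
    - [[-0.23, 0.02, 0.41], [0, 0, 0], 1]
    - [[-0.23, 0.02, 0.41], [0, 0, 0], 1]
    - [[-0.06, 0.02, 0.57], [0, 0, 0], 1]
    - [[0.1, 0.02, 0.74], [0, 0, 0], 1]
    - [[0.1, 0.02, 0.74], [0, 0, 0], 1]

```text
time_s: 2.9
eef_pos: [0.5409, -0.2937, 0.0524]
tool_rot: [-1.631, -1.862, -0.678]
contact_force: [0.3, -0.4, 0.2]
finger_gap: 0.0002
finger_force: 0.1
```

```bash
python3 w.py .113,-.018 .113,0 .112,.015 .109,.03 .104,.045 .098,.057; python3 - <<'E'
from bench import snapshot
import cv2,numpy as np
a=snapshot('scene')['color'][180:280,160:300];b=snapshot('wrist')['color'][130:330,180:460]
cv2.imwrite('pics/w2.png',np.hstack([cv2.resize(a,(420,300)),cv2.resize(b,(380,300))]))
E
```

```text
2.9 [ 0.5409 -0.2937  0.0524] [ 0.3 -0.4  0.2] [ 0.96  0.93 -0.49  1.46 -0.2   1.34  0.78]
.113,-.018 ([-0.032, -0.037, 0.04], [0.007, 0.007, 0.005])
.113,0 ([0.095, -0.036, -0.088], [0.007, 0.007, 0.005])
.112,.015 ([0.208, -0.035, -0.188], [0.007, 0.007, 0.005])
.109,.03 ([0.335, -0.034, -0.273], [0.007, 0.007, 0.005])
.104,.045 ([0.476, -0.033, -0.345], [0.007, 0.007, 0.005])
.098,.057 ([0.603, -0.033, -0.388], [0.007, 0.007, 0.005])
```

View pics/w2.png

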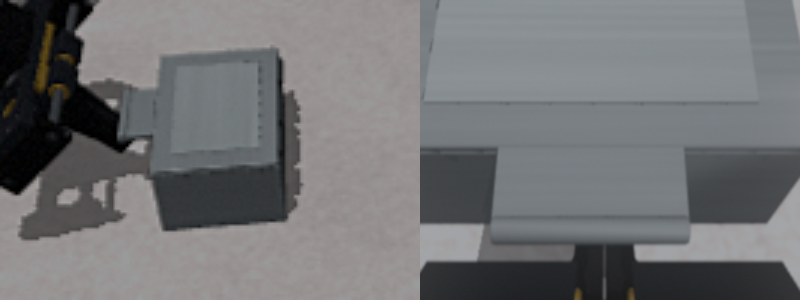

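The left crop shows the fingertips under the lip at (125,125). In the right crop they pass under the bead at (600,240). I lift along the arc.

Call:
jog_arm:
  increments:
    - [[0.04, -0.02, -0.03], [0, 0, 0], 1]
    - [[0.1, -0.03, -0.09], [0, 0, 0], 1]
    - [[0.16, -0.03, -0.14], [0, 0, 0], 1]
    - [[0.21, -0.03, -0.19], [0, 0, 0], 1]
    - [[0.27, -0.03, -0.23], [0, 0, 0], 1]

```text
time_s: 3.62
eef_pos: [0.5364, -0.2908, 0.0853]
tool_rot: [-1.631, -1.859, -0.677]
contact_force: [0.3, -0.9, -0.2]
finger_gap: 0.0003
finger_force: 0.3
```

```bash
python3 w.py .109,.03 .104,.045 .098,.057  .09,.069 .08,.08; python3 - <<'E'
from bench import snapshot
import cv2,numpy as np
a=snapshot('scene')['color'][160:280,140:300]
cv2.imwrite('pics/w3.png',cv2.resize(a,(480,360)))
E
```

```text
3.625 [ 0.5364 -0.2908  0.0853] [ 0.3 -0.9 -0.2] [ 0.97  0.89 -0.5   1.47 -0.22  1.38  0.76]
.109,.03 ([0.079, 0.004, -0.063], [0.005, 0.004, 0.003])
.104,.045 ([0.22, 0.004, -0.135], [0.005, 0.004, 0.003])
.098,.057 ([0.347, 0.005, -0.177], [0.005, 0.004, 0.003])
.09,.069 ([0.488, 0.005, -0.206], [0.005, 0.004, 0.003])
.08,.08 ([0.637, 0.005, -0.214], [0.005, 0.004, 0.003])
```

View pics/w3.png

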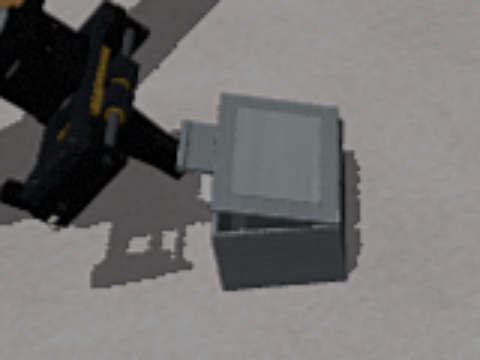

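The lid is now lifting, with a gap opening at the front rim at (225,215). I continue along the arc.

Call:
jog_arm:
  increments:
    - [[0.08, 0, -0.06], [0, 0, 0], 1]
    - [[0.22, 0, -0.13], [0, 0, 0], 1]
    - [[0.35, 0, -0.18], [0, 0, 0], 1]
    - [[0.49, 0, -0.2], [0, 0, 0], 1]
    - [[0.64, 0, -0.21], [0, 0, 0], 1]

```text
time_s: 4.3
eef_pos: [0.5322, -0.2598, 0.1457]
tool_rot: [-1.631, -1.859, -0.677]
contact_force: [0.2, -1.1, -0.1]
finger_gap: 0.0003
finger_force: 0.1
```

```bash
python3 w.py .08,.08 .065,.093 .05,.101 .035,.107 .02,.111 .005,.113 -.01,.112
```

```text
4.3 [ 0.5322 -0.2598  0.1457] [ 0.2 -1.1 -0.1] [ 0.97  0.79 -0.53  1.51 -0.26  1.41  0.72]
.08,.08 ([-0.011, 0.005, -0.005], [0.006, 0.005, 0.003])
.065,.093 ([0.187, 0.005, 0.008], [0.006, 0.005, 0.003])
.05,.101 ([0.35, 0.005, 0.057], [0.006, 0.005, 0.003])
.035,.107 ([0.499, 0.006, 0.12], [0.006, 0.005, 0.003])
.02,.111 ([0.633, 0.005, 0.198], [0.006, 0.005, 0.003])
.005,.113 ([0.754, 0.005, 0.289], [0.006, 0.005, 0.003])
-.01,.112 ([0.853, 0.005, 0.402], [0.006, 0.005, 0.003])
```

Call:
jog_arm:
  increments:
    - [[0.1, 0, 0], [0, 0, 0], 1]
    - [[0.19, 0, 0.01], [0, 0, 0], 1]
    - [[0.35, 0, 0.06], [0, 0, 0], 1]
    - [[0.49, 0, 0.14], [0, 0, 0], 1]
    - [[0.6, 0, 0.23], [0, 0, 0], 1]

```text
time_s: 4.92
eef_pos: [0.5244, -0.2008, 0.1711]
tool_rot: [-1.63, -1.859, -0.677]
contact_force: [-0.2, -0.7, -0.5]
finger_gap: 0.0002
finger_force: 0.1
```

```bash
python3 w.py .02,.107 .01,.107 .0,.107 -.01,.106 -.02,.103; python3 - <<'E'
from bench import snapshot
import cv2,numpy as np
a=snapshot('scene')['color'][140:280,140:320]
cv2.imwrite('pics/w4.png',cv2.resize(a,(540,420)))
E
```

```text
4.925 [ 0.5244 -0.2008  0.1711] [-0.2 -0.7 -0.5] [ 0.95  0.71 -0.56  1.61 -0.3   1.36  0.68]
.02,.107 ([0.003, 0.005, -0.014], [0.005, 0.004, 0.003])
.01,.107 ([0.074, 0.005, 0.057], [0.005, 0.004, 0.003])
.0,.107 ([0.145, 0.005, 0.127], [0.005, 0.004, 0.003])
-.01,.106 ([0.209, 0.005, 0.205], [0.005, 0.004, 0.003])
-.02,.103 ([0.259, 0.005, 0.297], [0.005, 0.004, 0.003])
```

View pics/w4.png

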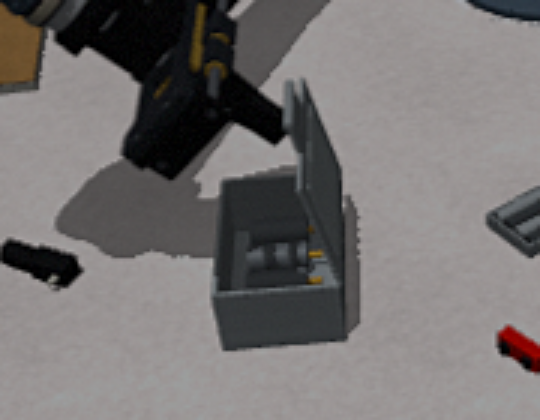

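The lid is almost upright at (315,150), with the tip near its top at (285,130). I push it slowly past upright.

Call:
jog_arm:
  increments:
    - [[0.04, 0, 0.03], [0, 0, 0], 1]
    - [[0.08, 0, 0.06], [0, 0, 0], 1]
    - [[0.14, 0, 0.13], [0, 0, 0], 1]
    - [[0.2, 0, 0.2], [0, 0, 0], 1]
    - [[0.25, 0, 0.28], [0, 0, 0], 1]

```text
time_s: 5.6
eef_pos: [0.5197, -0.1644, 0.1684]
tool_rot: [-1.63, -1.859, -0.677]
contact_force: [0.1, 0.1, -0.9]
finger_gap: 0.0006
finger_force: 0.0
```

```bash
python3 w.py .06,.12 .12,.19; python3 - <<'E'
from h import *
from bench import snapshot
s=snapshot('scene');P=cloud(s);np.savez('pics/s5.npz',**s)
m=(P[...,2]>.08)&(P[...,0]>.46)&(P[...,0]<.62)&(P[...,1]>-.18)&(P[...,1]<-.07);L=P[m];print(len(L),L.min(0),L.max(0))
c=L.mean(0);print(np.linalg.svd(L-c,full_matrices=False)[2].round(3).tolist())
E
```

```text
5.6 [ 0.5197 -0.1644  0.1684] [ 0.1  0.1 -0.9] [ 0.93  0.68 -0.58  1.68 -0.32  1.3   0.67]
.06,.12 ([-0.43, 0.007, -0.666], [0.005, 0.004, 0.003])
.12,.19 ([-0.362, 0.011, -1.585], [0.005, 0.004, 0.003])
520 [ 0.46285877 -0.17998214  0.08072993] [ 0.61127507 -0.13029353  0.24671992]
[[0.423, -0.194, 0.885], [-0.905, -0.143, 0.401], [0.048, -0.97, -0.236]]
```

Call:
jog_arm:
  increments:
    - [[0, 0, -0.3], [0, 0, 0], 1]
    - [[-0.1, 0, -0.7], [0, 0, 0], 1]
    - [[-0.1, 0, -1], [0, 0, 0], 1]
    - [[0.2, 0, -1], [0, 0, 0], 1]
    - [[0.5, 0, -1], [0, 0, 0], 1]

```text
time_s: 6.28
eef_pos: [0.5238, -0.1997, 0.275]
tool_rot: [-1.632, -1.858, -0.678]
contact_force: [0.2, 0.4, 0.4]
finger_gap: 0.0002
finger_force: 0.0
```

```bash
cat >> h.py <<'E'
us=np.array([.3,.954,0]);Hs=np.array([.624,.2475,.06]);Ys=np.array([.954,-.3,0]);Zd=np.array([0,0,-1.])
RS=np.c_[np.cross(Ys,Zd),Ys,Zd]
def small(b,z): # tcp for fingers at distance b behind hinge (along us), tip height z
    return np.r_[(Hs+us*b)[:2],z+.017]
E
sed 's/wide(s,h),RW/small(s,h),RS/' w.py > s.py
python3 s.py .1,.3 .1,.14; python3 - <<'E'
from h import *
from bench import snapshot
s=snapshot('scene');P=cloud(s)
cv2.imwrite('pics/w5.png',s['color'][100:340,100:500])
E
```

```text
6.275 [ 0.5238 -0.1997  0.275 ] [0.2 0.4 0.4] [ 0.96  0.6  -0.59  1.54 -0.35  1.52  0.62]
.1,.3 ([3.989, 1.984, 3.385], [-0.21, -0.982, 0.524])
.1,.14 ([2.861, 1.978, 4.52], [-0.21, -0.982, 0.524])
```

View pics/w5.png

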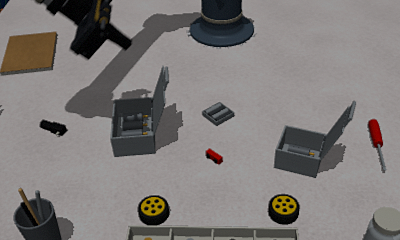

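The wide lid stands open and leaning back at (160,95). Next I move to the small box at height.

Call:
jog_arm:
  increments:
    - [[0.4, 0.2, 0], [-0.05, -0.24, 0.13], 1]
    - [[0.8, 0.35, 0.1], [-0.1, -0.48, 0.26], 1]
    - [[1, 0.5, 0.3], [-0.15, -0.72, 0.39], 1]
    - [[1, 0.5, 0.5], [-0.21, -0.98, 0.52], 1]
    - [[1, 0.5, 0.5], [-0.21, -0.98, 0.52], 1]

```text
time_s: 6.95
eef_pos: [0.5589, -0.0855, 0.3097]
tool_rot: [2.524, 1.865, -0.002]
contact_force: [0.1, 0.2, -0.4]
finger_gap: 0.0003
finger_force: 0.0
```

```bash
python3 s.py .1,.3
```

```text
6.95 [ 0.5589 -0.0855  0.3097] [ 0.1  0.2 -0.4] [ 0.45  0.27 -0.47  1.69  0.13  1.21 -0.34]
.1,.3 ([4.374, -0.349, -0.086], [0.002, 0.004, 0.009])
```

Call:
jog_arm:
  increments:
    - [[0.5, -0.05, -0.05], [0, 0, 0], 1]
    - [[1, -0.1, -0.1], [0, 0, 0], 1]
    - [[1, -0.1, -0.1], [0, 0, 0], 1]

```text
time_s: 7.32
eef_pos: [0.5799, 0.0159, 0.3202]
tool_rot: [-2.519, -1.874, -0.006]
contact_force: [-0.3, -0.6, -0.3]
finger_gap: 0.0006
finger_force: 0.0
```

Call:
jog_arm:
  increments:
    - [[0.5, -0.05, 0], [0, 0, 0], 1]
    - [[1, -0.1, 0], [0, 0, 0], 1]
    - [[1, -0.1, 0], [0, 0, 0], 1]

```text
time_s: 7.7
eef_pos: [0.5993, 0.1128, 0.3195]
tool_rot: [-2.521, -1.871, -0.003]
contact_force: [-0.2, -1.3, 0.3]
finger_gap: 0.0002
finger_force: 0.0
```

Call:
jog_arm:
  increments:
    - [[0.5, -0.05, 0], [0, 0, 0], 1]
    - [[1, -0.1, 0], [0, 0, 0], 1]
    - [[1, -0.1, 0], [0, 0, 0], 1]

```text
time_s: 8.07
eef_pos: [0.6192, 0.2102, 0.3193]
tool_rot: [-2.523, -1.869, -0.002]
contact_force: [-0.4, -0.8, 0.5]
finger_gap: 0.0002
finger_force: 0.0
```

Call:
jog_arm:
  increments:
    - [[0.5, -0.05, 0], [0, 0, 0], 1]
    - [[1, -0.1, 0], [0, 0, 0], 1]
    - [[1, -0.1, 0], [0, 0, 0], 1]

```text
time_s: 8.45
eef_pos: [0.6393, 0.3078, 0.319]
tool_rot: [-2.524, -1.867, -0.0]
contact_force: [0.4, -0.7, -0.6]
finger_gap: 0.0005
finger_force: 0.0
```

```bash
python3 s.py .1,.3 .1,.22 .1,.145
```

```text
8.45 [0.6393 0.3078 0.319 ] [ 0.4 -0.7 -0.6] [-0.17  0.54 -0.55  1.31  0.28  1.37 -1.01]
.1,.3 ([0.379, 0.038, 0.02], [-0.002, -0.002, 0.01])
.1,.22 ([0.378, 0.039, 0.82], [-0.002, -0.002, 0.01])
.1,.145 ([0.377, 0.04, 1.57], [-0.002, -0.002, 0.01])
```

Call:
jog_arm:
  increments:
    - [[0.38, 0.04, 0.02], [0, 0, 0.01], 1]
    - [[0.38, 0.04, 0.1], [0, 0, 0.01], 1]
    - [[0.38, 0.04, 0.5], [0, 0, 0.01], 1]
    - [[0.38, 0.04, 0.9], [0, 0, 0.01], 1]
    - [[0.38, 0.04, 0.9], [0, 0, 0.01], 1]

```text
time_s: 9.07
eef_pos: [0.6544, 0.3358, 0.2262]
tool_rot: [2.538, 1.849, -0.012]
contact_force: [-0.2, 0.3, -0.1]
finger_gap: 0.0002
finger_force: 0.0
```

Call:
jog_arm:
  increments:
    - [[0, 0, 0.4], [0, 0, 0], 1]
    - [[0, 0, 0.67], [0, 0, 0], 1]
    - [[0, 0, 0.67], [0, 0, 0], 1]

```text
time_s: 9.45
eef_pos: [0.6554, 0.3387, 0.1628]
tool_rot: [2.537, 1.851, -0.002]
contact_force: [-0.2, -0.2, -0.2]
finger_gap: 0.0004
finger_force: 0.0
```

```bash
python3 s.py .06,.145 .03,.145 .0,.145 -.02,.145; python3 - <<'E'
from h import *
from bench import snapshot
s=snapshot('scene')
cv2.imwrite('pics/w6.png',cv2.resize(s['color'][140:300,340:520],None,fx=3,fy=3))
E
```

```text
9.45 [0.6554 0.3387 0.1628] [-0.2 -0.2 -0.2] [-0.22  0.69 -0.51  1.42  0.35  1.13 -1.1 ]
.06,.145 ([-0.364, -0.024, 0.009], [0.0, 0.002, -0.007])
.03,.145 ([-0.664, -0.022, 0.009], [0.0, 0.002, -0.007])
.0,.145 ([-0.964, -0.02, 0.01], [0.0, 0.002, -0.007])
-.02,.145 ([-1.164, -0.019, 0.01], [0.0, 0.002, -0.007])
```

View pics/w6.png

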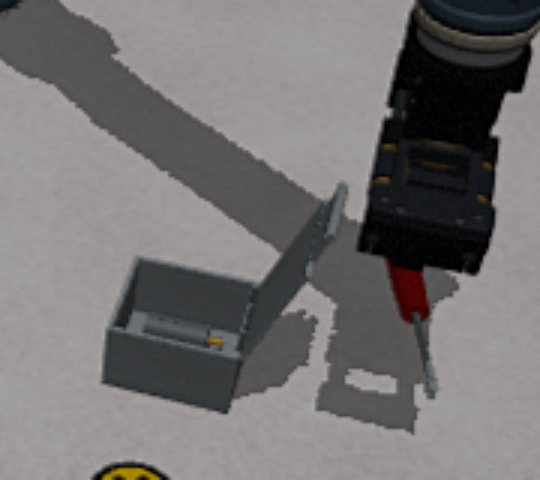

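The gripper at (430,230) is behind the open lid, whose top is at (340,195), and clear of the low screwdriver. I push the lid toward its box.

Call:
jog_arm:
  increments:
    - [[-0.2, 0, 0], [0, 0, 0], 1]
    - [[-0.35, 0, 0], [0, 0, 0], 1]
    - [[-0.45, 0, 0], [0, 0, 0], 1]
    - [[-0.55, 0, 0], [0, 0, 0], 1]
    - [[-0.65, 0, 0], [0, 0, 0], 1]

```text
time_s: 10.12
eef_pos: [0.6353, 0.2787, 0.1635]
tool_rot: [-2.536, -1.854, -0.003]
contact_force: [0.9, 0.6, -0.3]
finger_gap: 0.0004
finger_force: 0.1
```

Call:
jog_arm:
  increments:
    - [[-0.07, 0, 0], [0, 0, 0], 1]
    - [[-0.14, 0, 0], [0, 0, 0], 1]
    - [[-0.21, 0, 0], [0, 0, 0], 1]
    - [[-0.28, 0, 0], [0, 0, 0], 1]
    - [[-0.35, 0, 0], [0, 0, 0], 1]

```text
time_s: 10.75
eef_pos: [0.6246, 0.2453, 0.1632]
tool_rot: [-2.536, -1.854, -0.002]
contact_force: [-0.2, 0.3, -0.3]
finger_gap: 0.0008
finger_force: 0.0
```

```bash
python3 s.py -.02,.145 -.03,.145; python3 - <<'E'
from h import *
from bench import snapshot
s=snapshot('scene')
cv2.imwrite('pics/w7.png',cv2.resize(s['color'][140:300,340:520],None,fx=3,fy=3))
E
```

```text
10.75 [0.6246 0.2453 0.1632] [-0.2  0.3 -0.3] [-0.08  0.59 -0.53  1.6   0.33  1.04 -1.01]
-.02,.145 ([-0.181, -0.012, 0.011], [0.001, -0.001, -0.005])
-.03,.145 ([-0.281, -0.011, 0.011], [0.001, -0.001, -0.005])
```

View pics/w7.png

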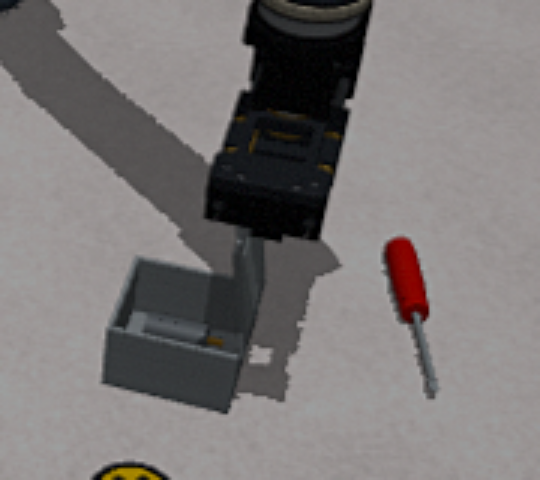

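The lid is just past upright at (247,265), and the box has not moved. I push a little further, let it fall, then raise the arm.

Call:
jog_arm:
  increments:
    - [[-0.08, 0, 0], [0, 0, 0], 1]
    - [[-0.16, 0, 0], [0, 0, 0], 1]
    - [[-0.24, 0, 0], [0, 0, 0], 1]
    - [[-0.3, 0, 0], [0, 0, 0], 1]
    - [[-0.3, 0, 0], [0, 0, 0], 1]

```text
time_s: 11.42
eef_pos: [0.6157, 0.2163, 0.1632]
tool_rot: [2.537, 1.852, 0.002]
contact_force: [0.1, -0.1, -0.1]
finger_gap: 0.0007
finger_force: 0.0
```

Call:
jog_arm:
  increments:
    - [[0, 0, -0.3], [0, 0, 0], 1]
    - [[0, 0, -0.8], [0, 0, 0], 1]
    - [[0.5, 0, -1], [0, 0, 0], 1]
    - [[1, 0, -1], [0, 0, 0], 1]
    - [[1, 0, -1], [0, 0, 0], 1]

```text
time_s: 12.05
eef_pos: [0.6445, 0.318, 0.2631]
tool_rot: [-2.527, -1.86, -0.005]
contact_force: [-1.1, -0.1, -0.2]
finger_gap: 0.0002
finger_force: 0.0
```

```bash
python3 s.py; python3 - <<'E'
from h import *
from bench import snapshot
s=snapshot('scene');cv2.imwrite('pics/w8.png',s['color'][120:360,100:520])
for n in('scene','top'):
    s=snapshot(n);P=cloud(s);o=np.load(f'pics/{n}.npz');Q=cloud(o)
    B=lambda P,z0,z1,x0,x1,y0,y1:P[(P[...,2]>z0)&(P[...,2]<z1)&(P[...,0]>x0)&(P[...,0]<x1)&(P[...,1]>y0)&(P[...,1]<y1)]
    L=B(P,.085,.2,.42,.63,-.19,-.08);c=L.mean(0);print('wide lid',len(L),L.min(0),L.max(0),np.linalg.svd(L-c,full_matrices=False)[2][2])
    S=B(P,.05,.08,.5,.72,.08,.28);print('small',len(S),np.median(S[:,2]),cv2.minAreaRect(S[:,:2].astype(np.float32)), len(B(P,.08,.2,.5,.72,.08,.3)))
E
```

```text
12.05 [0.6445 0.318  0.2631] [-1.1 -0.1 -0.2] [-0.17  0.58 -0.56  1.36  0.31  1.28 -1.04]
wide lid 500 [ 0.44096098 -0.1592296   0.0856637 ] [ 0.59258521 -0.1088385   0.18346577] [-0.12961261  0.92674538 -0.35262384]
small 1642 0.06505062236314738 ((0.6061579585075378, 0.18422524631023407), (0.13272510468959808, 0.0956764817237854), 71.8019027709961) 0
wide lid 1022 [ 0.43947839 -0.15387506  0.08522949] [ 0.58944962 -0.10485928  0.18186551] [ 0.12305379 -0.92659574  0.35535629]
small 2942 0.06327509973535789 ((0.6044379472732544, 0.18834680318832397), (0.13404539227485657, 0.09042966365814209), 71.52416229248047) 0
```

View pics/w8.png

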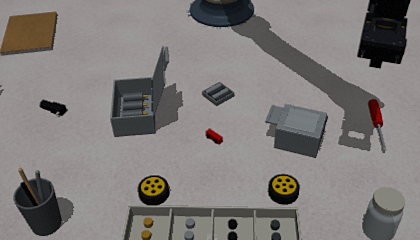

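The wide lid leans about 20.6° past upright, which is its stop, and the small lid is flat shut at (298,125). Nothing else has moved.

Call:
jog_arm:
  increments:
    - [[0, 0, 0], [0, 0, 0], 1]
    - [[0, 0, 0], [0, 0, 0], 1]
    - [[0, 0, 0], [0, 0, 0], 1]

```text
time_s: 12.58
eef_pos: [0.646, 0.3116, 0.2635]
tool_rot: [2.537, 1.852, 0.002]
contact_force: [-0.2, -0.7, -0.4]
finger_gap: 0.0005
finger_force: 0.0
```

```bash
python3 -c "
from bench import bot
print(bot.job_done())"
```

```text
the job is handed in; nothing more can be done
None
```

I handed the job in at about 12.6 s: the wide lid is open on its stop, the small lid is shut, and the boxes and other parts looked undisturbed in the last picture; no verdict came back.

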